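Arm the paint mixer's console, then hold its speed knob on the third click

TASK

On the paint mixer's grey console, press the three keys fully down one at a time and let each come back up: first the round one, then the square one, then the narrow bar. Then turn the knob clockwise from its rest to the third click, not beyond it, and hold it there: it springs back if let go, so finish still gripping it on the third click. Leave everything else on the bench as it stands.

Things in the scene. Friction and masses are not known exactly. Their poses are not given: they have to be found in the camera images.
- console: low grey console fixed to the bench, 170 (x) x 310 (y) x 45 mm high with a flat aluminium top; origin at the centre of its underside, its x axis points away from the robot at yaw 0. The three keys stand in a row along its y axis in its left (+y) part, 55 mm apart, in any order; the knob stands in its right (-y) part, 100 to 120 mm from the nearest key, centre to centre.
- round_key_top (a point): centre of the top face of the key with a round black cap, 24 mm across; the cap's top is 18.5 mm above the console's top and stands 14.5 mm clear of its 40 x 40 mm grey base plate; pressed straight down
- square_key_top (a point): centre of the top face of the key with a square black cap, 24 x 24 mm; otherwise like the round key
- bar_key_top (a point): centre of the top face of the key with a narrow black bar cap, 32 mm (along the console's x) x 10 mm; otherwise like the round key
- round_key (a joint): how far the round key is pressed: 0 up, 0.005 m fully down. Spring key: about 1.2 N to start, 4 N fully down; comes up when let go
- square_key (a joint): the same for the square key
- bar_key (a joint): the same for the bar key
- knob_unit: round aluminium stop ring of the knob, 74 mm across, 6 mm thick, fixed on the console's top, with its knob; origin at the centre of its underside, on the knob's axis. It is mounted turned by up to 25 degrees from the console. Its six black ticks mark the rest stop (on its own -x side, the side nearest the robot) and the five clicks that follow, clockwise from above
- knob_grip (a point): point on the knob's upright axis, 9 mm below its top, at the height to grip. The black knob is a bar 42 mm long (this point's x axis), 14 mm wide (its y axis) and 32 mm tall on a round skirt 48 mm across and 8 mm thick; its top is 44 mm above the console's top, its white pointer line lies on the -x end of the bar. The point turns with the knob
- index_knob (a joint): angle of the knob in rad, 0 at its rest stop (where it starts), growing clockwise seen from above. A click (a felt notch) every 20 degrees: 0.349, 0.698, 1.047 (the third), 1.396, 1.745 (the last, end of travel). A return spring of 0.06 to 0.11 N m carries it back to 0 over all clicks when let go; the clicks add or take off about 0.04 N m
- air_cap: small pale spray-gun air cap, 27 mm across, 16 mm high, lying loose on the console behind the row of keys; bystander
- tin_quarter: small open paint tin, 71 mm across, 66 mm high, loose behind the console; bystander; origin at the centre of its underside
- tape_masking: roll of masking tape lying flat, 92 mm across, 26 mm high, loose behind the console; bystander
- tin_lid: round tin lid, 62 mm across, 10 mm high, loose to the left of the console; bystander
- mouse: grey computer mouse, 110 x 62 x 37 mm, loose to the right of the console; bystander
- marker_0: marker pen, 123 mm long, 17 mm thick, loose to the right of the console; bystander

How it is judged (in metres and radians):
On the way, in this order (a step that is already met when the one before it is completed fails the run):
1. the round key is pressed fully, the others up (value of joint round_key above 0.004 m and value of joint each of square_key, bar_key below 0.0015 m), for 0.05 s.
2. then the square key, the others up (value of joint square_key above 0.004 m and value of joint each of round_key, bar_key below 0.0015 m), for 0.05 s.
3. then the bar key, the others up and the knob still at rest (value of joint bar_key above 0.004 m and value of joint each of round_key, square_key below 0.0015 m and value of joint index_knob below 0.17 rad), for 0.05 s.
4. all keys are up and the knob is held on its third click (value of joint index_knob between 0.937 and 1.157 rad and value of joint each of round_key, square_key, bar_key below 0.0015 m), for 0.3 s.
At the end, for the whole second after the job is handed in: The knob stands within 0.11 rad (6 degrees) of its third click at 1.047 rad, held there by the fingers (contact over 1 N), and all three keys are up (pressed less than 1.5 mm) (all of step 4 and contact force between the fingers and knob_unit above 1 N); the arm keeps its last pose, push and grip.
It fails at once if two keys pressed at once (value of joint each of round_key, square_key above 0.002 m or value of joint each of round_key, bar_key above 0.002 m or value of joint each of square_key, bar_key above 0.002 m).
It fails at once if the knob turned beyond its third click, over towards the fourth (value of joint index_knob above 1.26 rad).
It fails at once if a loose thing on the bench or the console moved more than 20 mm (distance of any of air_cap, tin_quarter, tape_masking, tin_lid, mouse, marker_0 from where it was at the start of the episode above 0.02 m).
It also fails if it takes over 59 s, if anything falls off the work surface, if the arm or the gripper's body presses on something with over 40 N, if the wrist force passes 120 N, or if a joint passes its speed limit or range.

ROBOT

A 6-joint arm with a two-finger parallel gripper is mounted at the origin on a cart in front of the work surface, level with it; the furniture and walls round the work are solid. World frame = base frame: x ahead of the robot, y to its left, z up, the work surface at z = 0. Lengths are in m, angles in degrees, forces in N, time in s.
With the tool pointing down it reaches from about 0.325 to 1 m from the base axis. Payload 5.1 kg.
Tool frame: the origin (TCP) lies midway between the tips of the shut fingers; the grasp point (between the pads) lies 19 mm behind it (grip_depth is the distance from the TCP to the grasp point, in m); x points along the fingers, y is the direction in which the jaws open and shut, and the axes are right-handed (so a half turn about x gives the same grasp; the last joint's range is limited). The gripper opens to 85 mm and grips with 20 to 120 N. Pads are 22 mm wide; open, the fingers measure 114 mm over their backs; the gripper's body (76 mm by 85 mm) begins 54 mm behind the grasp point. The pads swing forward as they close: fully open they stand 13 mm farther back than shut.
Start: joints at [-79.446, 7.093, 94.555, -0, 78.352, -4.733], TCP at [0.171, -0.627, 0.231] pointing down, gripper open.
Joint ranges: [-149.61, 149.61], [-58.7, 133.49], [1.44, 155.28], [-77.14, 257.14], [18.33, 153.61], [-166.67, 166.67]. Speed limits (degrees/s): [147.25, 147.25, 180, 180, 180, 180].

INTERFACE

Orientations are given as [roll, pitch, yaw] about the fixed x, y, z axes, in that order (R = Rz(yaw) Ry(pitch) Rx(roll)).
In Python, from station import * gives the robot as it stands.
- The arm moves only by the tool drive_tool, never from a script. Its argument "series" is one flat list of numbers, 7 for each row, row after row: the opening in per cent of the stroke, from 0 (shut) to 100 (fully open), then the shift along the tool's x, y, z in mm, then the turn, a rotation vector about the tool's x, y, z in degrees. A call has exactly 5 rows; each row is the pose to reach, as a shift and turn from the pose commanded when the call began, along the tool's axes at that moment; what a row does not reach only later rows make up. A row lasts 1/8 s, in which the tool goes at most 62.5 mm and 10.7 degrees, less where a joint would pass 70% of its speed; a pose out of reach is approached as far as the arm can. A call with a gripper value outside its range is refused whole. The fingers move at their own pace and stop on an object; "force" is the grip in N (left out, the last holds). Time passes only in rows, so rows that repeat a pose let the fingers close, or fill a call up. It gives the time, the measured TCP pose, the force and the opening at its end, in the units of the state.
- state(): the state, without advancing time (a new reading comes with each control period).
- grab_frame(name): name is "scene" or "top" or "wrist"; returns a dict with "frame" (420x560x3 uint8, blue, green, red), "depth" (420x560 float32, m along the optical axis (not along the pixel's ray), 0 where there is no reading), "mtx" (3x3 intrinsics, pixels), "R" (3x3) and "t" (3): a world point X has camera coordinates R X + t; the wrist camera has in their place "tool_from_camera" (4x4, takes a point from camera to tool coordinates, whose origin is the TCP and whose axes are the tool frame's). Camera axes: x right, y down, z forward; pixel columns grow to the right and rows downward; lengths in m; the calibration is good to about 2 mm. A picture is of the moment at which its call begins: read the wrist's pose just before it.
- sign_off(): hands the job in, once; it reports no verdict.
The state is a dict: "time": time; "joints": joint angles; "qvel": joint speeds; "tau": joint torques, N m; "eef_pos": TCP position; "ee_rot": TCP orientation; "ft_force": force on the tool from outside, world axes, zero at the start; "torque": the same for the moment, N m; "gripper_width": finger opening in m.
Only numpy, scipy, OpenCV 4.12 (cv2) and the standard library are available. Lean on these libraries where they do the work, as an engineer would, in place of code of your own. Each camera call takes 0.05 s, during which the arm holds its last target. There are 200 camera calls.

## Working session

There is one attempt and no reset: what is moved stays moved. The work goes in short steps, Python scripts to look and compute and a tool call to move; the robot and the scene stay as the last step left them, time stands still between calls to the robot, and variables do not carry over. Pictures are saved under pics/ and viewed, about 8 in all and at most 12, crops included, and the job is handed in when it is done.

Besides the shell and the picture viewer there is one more tool, called after ">>>" in YAML: its name, and indented under it one key for each argument. drive_tool: Moves the arm, as the interface text tells. Its arguments: {"type":"object","properties":{"series":{"type":"array"},"force":{"type":"number"}},"required":["series"]}

```bash
ls; mkdir -p pics; python3 - <<'E'
from station import *
import cv2,numpy as np
s=state();print(s)
for n in ("top","scene"):
    f=grab_frame(n);cv2.imwrite(f"pics/{n}0.png",f["frame"]);np.savez(f"pics/{n}0.npz",**f);print(n,f["mtx"],f["R"],f["t"])
E
```

```text
pics
{'time': 0.0, 'joints': array([-7.94481168e+01,  7.13246809e+00,  9.46348255e+01,  1.36783765e-03,
        7.83511128e+01, -4.73114912e+00]), 'qvel': array([-0.10167262,  0.04007714, -0.05227871, -0.02096673, -0.02893092,
       -0.05843138]), 'tau': array([ 1.57770241e-04, -4.23620546e+01, -3.65449440e+01, -2.20181355e-04,
        6.93140391e-03,  4.70290004e-06]), 'eef_pos': array([ 0.17121355, -0.62640977,  0.23005695]), 'ee_rot': array([-95.37909587,  89.88158601,  99.90365892]), 'ft_force': array([-0.64344026, -0.36366274,  0.2333345 ]), 'torque': array([ 0.0460624 , -0.02333619, -0.01489692]), 'gripper_width': 0.08530041650630824}
top [[494.60073314   0.         272.66332983]
 [  0.         494.60073314 204.43574538]
 [  0.           0.           1.        ]] [[-8.38677083e-04 -9.99850477e-01 -1.72719686e-02]
 [-9.98824090e-01  1.67480908e-03 -4.84523685e-02]
 [ 4.84740510e-02  1.72110224e-02 -9.98676147e-01]] [-0.03418298  0.61186879  1.36869394]
scene [[436.85059197   0.         277.65613876]
 [  0.         436.85059197 212.40165789]
 [  0.           0.           1.        ]] [[-0.60634566 -0.79505808  0.01508627]
 [-0.67358842  0.50343958 -0.54113514]
 [ 0.42263884 -0.33827687 -0.84080031]] [0.33930883 0.46837089 1.24206767]
```

View pics/top0.png

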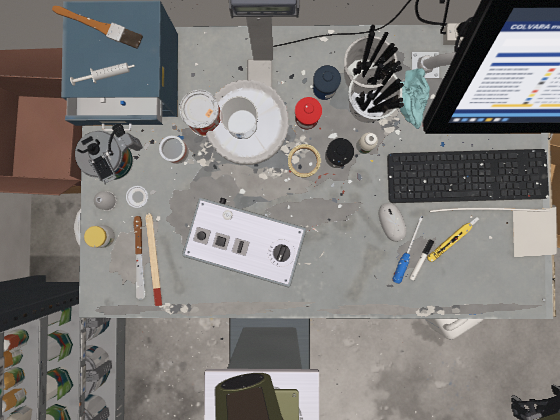

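The top view shows the console near (244,242): round key (203,235), square (221,240), bar (241,247), knob (281,254), with the air cap at (227,215).

```bash
cat > h.py <<'E'
import cv2,numpy as np
def cast(f,u,v,z):
    d=f["R"].T@np.linalg.inv(f["mtx"])@np.array([u,v,1.]); c=-f["R"].T@f["t"]
    return c+d*(z-c[2])/d[2]
E
python3 - <<'E'
from h import *
f=np.load("pics/top0.npz");im=f["frame"]
g=cv2.cvtColor(im,cv2.COLOR_BGR2GRAY)
m=(g<70).astype(np.uint8); 
n,l,st,c=cv2.connectedComponentsWithStats(m[190:295,180:310])
for i in range(1,n):
    if st[i,4]>15: 
        u,v=c[i]+[180,190]
        print(u,v,st[i],cast(f,u,v,.0635).round(4),cast(f,u,v,.085).round(4))
# console
hsv=cv2.cvtColor(im,cv2.COLOR_BGR2HSV)
w=(g>165).astype(np.uint8); w=cv2.morphologyEx(w,cv2.MORPH_CLOSE,np.ones((3,3)))
n,l,st,c=cv2.connectedComponentsWithStats(w); i=l[262,240] or l[225,250]
print(st[i]); cs,_=cv2.findContours((l==i).astype(np.uint8),0,2); r=cv2.minAreaRect(max(cs,key=len)); 
print([cast(f,*p,.045).round(4) for p in cv2.boxPoints(r)],cast(f,*r[0],.045))
cv2.imwrite("pics/crop.png",cv2.resize(im[190:295,175:315],None,fx=5.5,fy=5.5,interpolation=2))
E
```

```text
222.66666666666666 200.2962962962963 [40  8  6  6 27] [0.6209 0.0994 0.0635] [0.6197 0.0968 0.085 ]
199.52941176470588 236.52941176470588 [18 42  5  8 17] [0.5232 0.1615 0.0635] [0.5235 0.1579 0.085 ]
281.47457627118644 251.96610169491527 [96 55 12 16 59] [ 0.4817 -0.0593  0.0635] [ 0.4827 -0.0593  0.085 ]
[ 185  200  119   84 5354]
[array([0.4749, 0.2069, 0.045 ]), array([0.6247, 0.1645, 0.045 ]), array([ 0.542 , -0.1206,  0.045 ]), array([ 0.3936, -0.0771,  0.045 ])] [0.50850137 0.04302401 0.045     ]
```

View pics/crop.png

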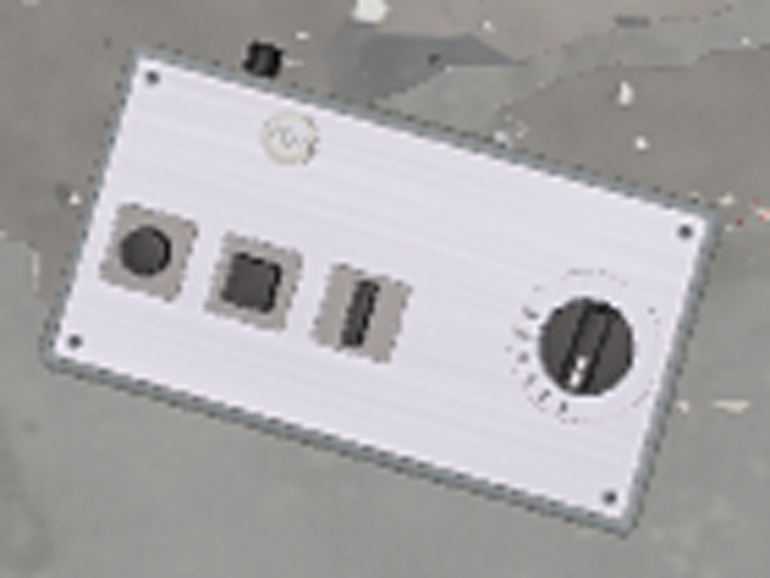

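The crop shows the round key (145,250), square (250,281), bar (361,313), and the knob at (586,346) with its pointer near (578,375). The console's yaw is about -16°.

```bash
cat >> h.py <<'E'
from scipy.spatial.transform import Rotation as Ro
def rot(e): return Ro.from_euler('xyz',e,degrees=True).as_matrix()
def down(yd):  # tool x down, tool y at heading yd deg
    a=np.radians(yd);x=np.array([0,0,-1.]);y=np.array([np.cos(a),np.sin(a),0]);return np.c_[x,y,np.cross(x,y)]
def rel(s,p,R):
    R0=rot(s["ee_rot"]);d=R0.T@(np.array(p)-s["eef_pos"])*1000
    return d.round(1),Ro.from_matrix(R0.T@R).as_rotvec(degrees=True).round(2)
def head(s): y=rot(s["ee_rot"])[:,1];return np.degrees(np.arctan2(y[1],y[0]))
def wcast(f,s,u,v,z):
    T=f["tool_from_camera"];R=rot(s["ee_rot"]);d=R@T[:3,:3]@np.linalg.inv(f["mtx"])@np.array([u,v,1.]);c=R@T[:3,3]+s["eef_pos"]
    return c+d*(z-c[2])/d[2]
E
python3 - <<'E'
from h import *
from station import *
f=np.load("pics/top0.npz");s=state()
for n,u,v,z in (("r",201.4,235.5,.0635),("s",220.5,241.1,.0635),("b",240.6,246.9,.0635),("k",281.5,252.9,.059)): print(n,cast(f,u,v,z).round(4))
print("R",rot(s["ee_rot"]).round(3),head(s)); print(grab_frame("wrist")["tool_from_camera"].round(3))
for h in (74,-106,-16,164): print(h,rel(s,[.48,.06,.25],down(h)))
E
```

```text
r [0.5259 0.1564 0.0635]
s [0.5108 0.1048 0.0635]
b [0.4953 0.0505 0.0635]
k [ 0.479  -0.0594  0.059 ]
R [[-0.     0.264 -0.965]
 [ 0.002 -0.965 -0.264]
 [-1.    -0.002 -0.   ]] -74.71412438252744
[[ 0.001 -0.319  0.948 -0.143]
 [ 1.    -0.    -0.001  0.   ]
 [ 0.001  0.948  0.319 -0.083]
 [ 0.     0.     0.     1.   ]]
74 (array([ -18.7, -580.8, -478.8]), array([-1.4871e+02, -1.4000e-01,  3.0000e-02]))
-106 (array([ -18.7, -580.8, -478.8]), array([3.129e+01, 2.000e-02, 1.100e-01]))
-16 (array([ -18.7, -580.8, -478.8]), array([-58.71,  -0.06,   0.09]))
164 (array([ -18.7, -580.8, -478.8]), array([1.2129e+02, 1.1000e-01, 7.0000e-02]))
```

>>> drive_tool:
  series: [100, -2, -39, -32, -10, 0, 0, 100, -4, -78, -64, -20, 0, 0, 100, -6, -117, -96, -30, 0, 0, 100, -8, -156, -128, -40, 0, 0, 100, -10, -194, -160, -50, 0, 0]

```text
time: 0.78
eef_pos: [0.2749, -0.396, 0.241]
ee_rot: [-159.8, 90.0, 85.7]
ft_force: [0.7, -1.2, 0.3]
gripper_width: 0.0855
```

```bash
python3 - <<'E'
from h import *
from station import *
s=state();print(s["eef_pos"],head(s),rel(s,[.50,.05,.25],down(74)))
E
```

```text
[ 0.27486647 -0.39598656  0.24104361] -24.406079162037 (array([  -8.8,   20.7, -499.2]), array([-9.841e+01, -2.000e-02, -1.000e-02]))
```

>>> drive_tool:
  series: [100, -1, 2, -50, -10, 0, 0, 100, -2, 4, -100, -20, 0, 0, 100, -3, 6, -150, -30, 0, 0, 100, -4, 8, -200, -40, 0, 0, 100, -5, 10, -250, -50, 0, 0]

```text
time: 1.4
eef_pos: [0.3885, -0.1732, 0.2462]
ee_rot: [35.8, 90.0, -28.6]
ft_force: [0.6, 0.0, -0.7]
gripper_width: 0.0857
```

```bash
python3 - <<'E'
from h import *
from station import *
s=state();print(s["eef_pos"],head(s),rel(s,[.50,.05,.25],down(74)))
E
```

```text
[ 0.38845313 -0.17316991  0.2462372 ] 25.602317468328177 (array([  -3.8,  197. , -153.1]), array([-4.84e+01,  2.00e-02, -0.00e+00]))
```

>>> drive_tool:
  series: [0, -1, 40, -30, -10, 0, 0, 0, -2, 79, -61, -20, 0, 0, 0, -3, 118, -92, -30, 0, 0, 0, -4, 158, -122, -40, 0, 0, 0, -4, 197, -153, -48.4, 0, 0]

```text
time: 2.02
eef_pos: [0.5014, 0.0494, 0.2502]
ee_rot: [-24.1, 90.0, -40.1]
ft_force: [1.0, 0.0, 0.5]
gripper_width: 0.0001
```

```bash
python3 - <<'E'
from h import *
from station import *
s=state();f=grab_frame("wrist");cv2.imwrite("pics/w1.png",f["frame"]);np.savez("pics/w1.npz",pos=s["eef_pos"],rot=s["ee_rot"],**f);print(s["eef_pos"],head(s),s["joints"],s["gripper_width"])
E
```

```text
[0.50135374 0.04938529 0.25024152] 73.99163400752144 [-4.76369841e-01 -1.24757291e+01  1.11608576e+02 -1.01322917e-02
  8.08550549e+01 -7.44663954e+01] 5.015224897205151e-05
```

View pics/w1.png

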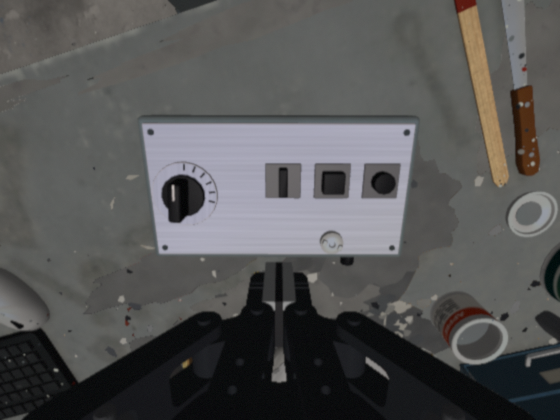

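Wrist view: knob at (180,200), pointer end (173,187); bar (283,181), square (333,182), round (383,182), air cap (331,241).

```bash
python3 - <<'E'
from h import *
f=np.load("pics/w1.npz");s=dict(eef_pos=f["pos"],ee_rot=f["rot"]);im=f["frame"]
g=cv2.cvtColor(im,cv2.COLOR_BGR2GRAY)
for n,(a,b,c,d) in dict(bar=(268,165,298,197),sq=(317,165,349,199),rd=(366,165,399,198)).items():
    m=(g[b:d,a:c]<45).astype(np.uint8);cs,_=cv2.findContours(m,0,2);k=max(cs,key=cv2.contourArea);r=cv2.minAreaRect(k)
    x,y,w,h=cv2.boundingRect(k);u,v=a+x+(w-1)/2,b+y+(h-1)/2;print(n,u,v,w,h,wcast(f,s,u,v,.0635).round(4))
c4=[wcast(f,s,u,v,.045) for u,v in((151,132),(407,132),(391,248),(166,248))];print("screws",np.round(c4,4),np.mean(c4,0))
print(im[195:215:4,165:200:4].mean(2).round(0))
cv2.imwrite("pics/wk.png",cv2.resize(im[150:240,140:230],None,fx=6.5,fy=6.5,interpolation=2))
E
```

```text
bar 282.5 182.0 8 29 [0.4959 0.056  0.0635]
sq 333.0 182.5 23 22 [0.5114 0.1081 0.0635]
rd 382.5 182.5 24 22 [0.5262 0.1594 0.0635]
screws [[ 0.4076 -0.0665  0.045 ]
 [ 0.4841  0.1995  0.045 ]
 [ 0.6156  0.16    0.045 ]
 [ 0.5396 -0.104   0.045 ]] [0.51173499 0.04725845 0.045     ]
[[ 29.  21. 167.  40.   9.   6.  36.  40.  42.]
 [ 30.  21. 158.  39.   8.   3.  35.  39.  40.]
 [ 33.  20.  34.  38.   6.   7.  34.  36.  39.]
 [145.  22.  33.  37.   7.   8.  31.  36.  38.]
 [169.  33.  32.  39.   9.   7.  30.  35.  69.]]
```

View pics/wk.png

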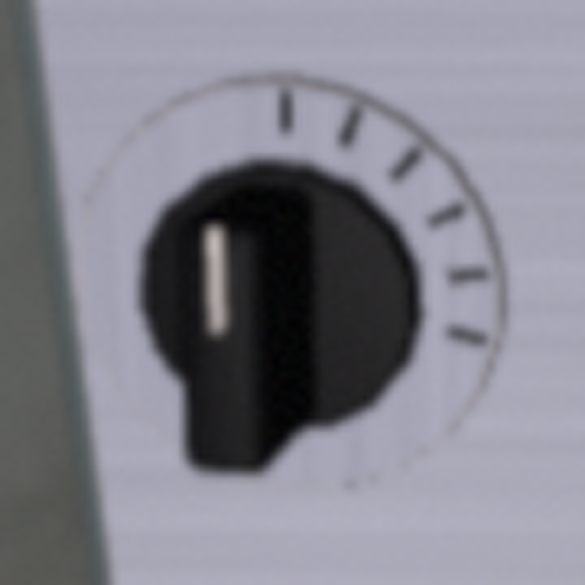

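```bash
python3 - <<'E'
from h import *
from station import *
s=state();f=np.load("pics/w1.npz");s0=dict(eef_pos=f["pos"],ee_rot=f["rot"])
print(rel(s,[.526,.158,.085],down(74)))
px=lambda u,v:(140+u/6.5,150+v/6.5)
k=wcast(f,s0,*px(280,294),.058);print("knob",k)
a,b=wcast(f,s0,*px(213,228),.089),wcast(f,s0,*px(217,330),.089);d=b-a;print("ptr",a,b,np.degrees(np.arctan2(d[1],d[0])))
t=wcast(f,s0,*px(286,111),.051);d=k-t;print("tick0",t,np.degrees(np.arctan2(d[1],d[0])))
E
```

```text
(array([165.5, 106.1,  -5.8]), array([ 0.37,  0.  , -0.24]))
knob [ 0.48096672 -0.05440217  0.058     ]
ptr [ 0.463059  -0.0487086  0.089    ] [ 0.47837141 -0.05428917  0.089     ] -20.024174764158385
tick0 [ 0.45253702 -0.04422176  0.051     ] -19.701964644833517
```

>>> drive_tool:
  series: [0, 40, 40, -2, 0, 0, 0, 0, 80, 80, -4, 0, 0, 0, 0, 120, 106, -6, 0, 0, 0, 0, 165, 106, -6, 0, 0, 0, 0, 165, 106, -6, 0, 0, 0]

```text
time: 2.7
eef_pos: [0.5212, 0.1507, 0.0808]
ee_rot: [-153.2, 89.4, -169.5]
ft_force: [-0.7, 0.2, -0.3]
gripper_width: 0.0002
```

```bash
python3 - <<'E'
from h import *
from station import *
s=state();f=grab_frame("wrist");cv2.imwrite("pics/w2.png",f["frame"]);np.savez("pics/w2.npz",pos=s["eef_pos"],rot=s["ee_rot"],**f);print(s["eef_pos"],head(s),s["ft_force"],rel(s,[.526,.158,.0565],down(74)))
E
```

```text
[0.52121687 0.150744   0.08080806] 73.71571615352283 [-0.71226864  0.2297087  -0.26261458] (array([24.2,  8.4,  2.8]), array([-0.29, -0.5 ,  0.25]))
```

View pics/w2.png

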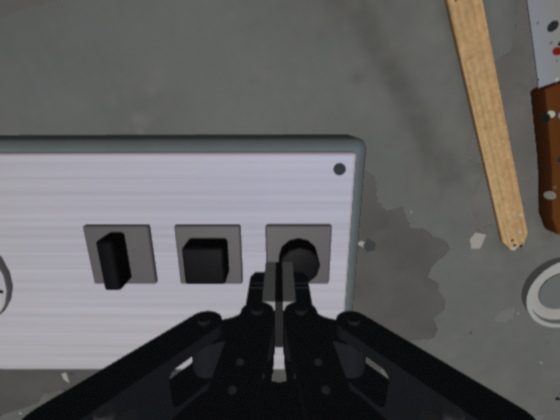

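```bash
python3 - <<'E'
from h import *
from station import *
s=state();print(s["time"],s["eef_pos"],head(s),s["qvel"].round(2),rel(s,[.526,.158,.07],down(74)))
f=np.load("pics/w2.npz");s0=dict(eef_pos=f["pos"],ee_rot=f["rot"])
for n,p,z in (("rplate",((266,225),(330,225)),.049),("splate",((176,225),(240,225)),.049),("r",((298,260),),.0635)):
  for q in p: print(n,wcast(f,s0,*q,z).round(4),wcast(f,s,*q,z).round(4))
E
```

```text
2.75 [0.52349186 0.1509014  0.08385878] 73.6902519239549 [-0.43 -2.45 -3.27  0.07 -0.32  0.02] (array([13.8,  7.5,  0.5]), array([-0.31, -0.21,  0.11]))
rplate [0.504  0.1484 0.049 ] [0.5075 0.1481 0.049 ]
rplate [0.5147 0.1851 0.049 ] [0.5184 0.1855 0.049 ]
splate [0.4889 0.0965 0.049 ] [0.4921 0.0955 0.049 ]
splate [0.4997 0.1334 0.049 ] [0.503  0.1329 0.049 ]
r [0.5246 0.1618 0.0635] [0.5285 0.1617 0.0635]
```

>>> drive_tool:
  series: [0, 4, 8, 1, 0, 0, 0, 0, 4, 8, 1, 0, 0, 0, 0, 4, 8, 1, 0, 0, 0, 0, 4, 8, 1, 0, 0, 0, 0, 4, 8, 1, 0, 0, 0]

```text
time: 3.38
eef_pos: [0.5282, 0.1584, 0.0816]
ee_rot: [26.0, 90.0, 9.6]
ft_force: [0.3, -0.3, 0.4]
gripper_width: -0.0001
```

```bash
python3 - <<'E'
from h import *
from station import *
s=state();f=grab_frame("wrist");im=f["frame"];cv2.imwrite("pics/w3.png",im);np.savez("pics/w3.npz",pos=s["eef_pos"],rot=s["ee_rot"],**f);print(s["eef_pos"],head(s),s["qvel"].round(2))
g=cv2.cvtColor(im,cv2.COLOR_BGR2GRAY);print(g[232,60:370:3])
s1=state();print(s1["eef_pos"],s1["ft_force"])
E
```

```text
[0.52819189 0.15844339 0.08158093] 73.67801998117412 [ 0.06  0.19  0.05 -0.01 -0.02 -0.06]
[163 164 163  93  85  86  79  35   7   7   8   6   3   7   6   8  48  90
  90  90  90  89  90  90  76  89 164 165 164 165 165 164 165 122  93  93
  94  66  10   9   4   5   6   6   8   6   6   6   6  12  43  98  99  99
  94 112 165 166 166 166 166 167 167 152  98 100  99  99 100 100  98  60
  34  10   6   9  23  51  91  97  97  97  97  97  95 109 168 168 168 168
 168 146  99  91  78  78  80  80  70  69  79  81  80  78]
[0.52813593 0.1584618  0.08145538] [ 0.46046581 -0.53342888 -0.55930327]
```

View pics/w3.png

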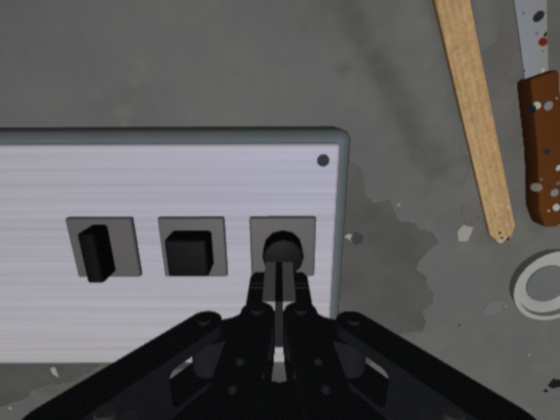

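Settled. The tip is over the round cap (cap centre about (283,248), plate corners (250,217)-(316,217)). I'll compute the plate centres from this.

```bash
python3 - <<'E'
from h import *
f=np.load("pics/w3.npz");s=dict(eef_pos=f["pos"],ee_rot=f["rot"]);C=lambda u,v,z:wcast(f,s,u,v,z)
for n,p in dict(r=((250,217),(314,217),(314,276),(250,276)),s=((159,217),(224,217),(228,276),(163,276)),b=((67,217),(134,217),(141,276),(74,276))).items():
    q=[C(*x,.049) for x in p]; e=q[1]-q[0]; print(n,np.mean(q,0).round(4),np.linalg.norm(e).round(4),np.degrees(np.arctan2(-e[0],e[1])).round(1))
print(C(283,248,.0635))
E
```

```text
r [0.5284 0.1612 0.049 ] 0.0381 -16.4
s [0.5131 0.1089 0.049 ] 0.0387 -16.4
b [0.4976 0.0561 0.049 ] 0.0399 -16.4
[0.52248348 0.16329217 0.0635    ]
```

>>> drive_tool:
  series: [0, 10, 2, 0, 0, 0, 0, 0, 17, 2, 0, 0, 0, 0, 0, 21, 2, 0, 0, 0, 0, 0, 24, 2, 0, 0, 0, 0, 0, 24, 2, 0, 0, 0, 0]

```text
time: 4.05
eef_pos: [0.5284, 0.1605, 0.0584]
ee_rot: [-154.4, 89.9, -170.7]
ft_force: [-5.6, -0.9, 9.2]
gripper_width: -0.0001
```

>>> drive_tool:
  series: [0, 1, 0, 0, 0, 0, 0, 0, 1, 0, 0, 0, 0, 0, 0, -12, 0, 0, 0, 0, 0, 0, -24, 0, 0, 0, 0, 0, 0, -24, 0, 0, 0, 0, 0]

```text
time: 4.68
eef_pos: [0.5297, 0.1606, 0.0827]
ee_rot: [26.6, 89.8, 10.3]
ft_force: [-0.1, -0.2, -1.1]
gripper_width: -0.0001
```

```bash
python3 - <<'E'
from h import *
from station import *
s=state();print(s["eef_pos"],s["ft_force"],rel(s,[.513,.1085,.0805],down(74)))
E
```

```text
[0.52968702 0.16062422 0.08268304] [-0.0867065  -0.23465196 -1.06320706] (array([  2.1, -54.7,  -1.4]), array([-0.31,  0.14, -0.07]))
```

>>> drive_tool:
  series: [0, 0, -20, 0, 0, 0, 0, 0, 1, -40, -1, 0, 0, 0, 0, 1, -54, -1, 0, 0, 0, 0, 1, -54, -1, 0, 0, 0, 0, 1, -54, -1, 0, 0, 0]

```text
time: 5.3
eef_pos: [0.5127, 0.1088, 0.0804]
ee_rot: [55.6, 90.0, 39.3]
ft_force: [-0.3, 0.8, -0.7]
gripper_width: 0.0003
```

```bash
python3 - <<'E'
from h import *
from station import *
s=state();print(s["eef_pos"],s["ft_force"],rel(s,[.513,.1085,.0575],down(74)))
E
```

```text
[0.51271181 0.10880157 0.08043926] [-0.25455067  0.7728658  -0.6638044 ] (array([22.9, -0.2,  0.4]), array([-0.34,  0.01, -0.02]))
```

>>> drive_tool:
  series: [0, 10, 0, 0, 0, 0, 0, 0, 17, 0, 0, 0, 0, 0, 0, 23, 0, 0, 0, 0, 0, 0, 24, 0, 0, 0, 0, 0, 0, 24, 0, 0, 0, 0, 0]

```text
time: 5.92
eef_pos: [0.5125, 0.1093, 0.0583]
ee_rot: [-162.1, 89.9, -178.4]
ft_force: [-8.2, -0.6, 15.7]
gripper_width: -0.0002
```

>>> drive_tool:
  series: [0, 1, 0, 0, 0, 0, 0, 0, 1, 0, 0, 0, 0, 0, 0, -12, 0, 0, 0, 0, 0, 0, -24, 0, 0, 0, 0, 0, 0, -24, 0, 0, 0, 0, 0]

```text
time: 6.55
eef_pos: [0.5134, 0.1091, 0.0813]
ee_rot: [22.2, 89.9, 5.9]
ft_force: [0.0, 0.5, -0.0]
gripper_width: 0.0002
```

```bash
python3 - <<'E'
from h import *
from station import *
s=state();print(s["eef_pos"],s["ft_force"],rel(s,[.4972,.055,.0805],down(74)))
E
```

```text
[0.51336458 0.10907062 0.08128386] [ 0.03599027  0.46914477 -0.00815374] (array([  0.7, -56.4,  -0.3]), array([-0.31,  0.11, -0.05]))
```

>>> drive_tool:
  series: [0, 0, -20, 0, 0, 0, 0, 0, 0, -40, 0, 0, 0, 0, 0, 0, -56, 0, 0, 0, 0, 0, 0, -56, 0, 0, 0, 0, 0, 0, -56, 0, 0, 0, 0]

```text
time: 7.18
eef_pos: [0.4969, 0.055, 0.0804]
ee_rot: [57.5, 90.0, 41.1]
ft_force: [0.1, -0.9, 0.1]
gripper_width: 0.0001
```

```bash
python3 - <<'E'
from h import *
from station import *
s=state();f=grab_frame("wrist");im=f["frame"];cv2.imwrite("pics/w4.png",im[:, :]);np.savez("pics/w4.npz",pos=s["eef_pos"],rot=s["ee_rot"],**f)
print(s["eef_pos"],s["ft_force"],rel(s,[.4972,.055,.0575],down(74)))
E
```

```text
[0.496937   0.05497734 0.08039302] [ 0.10860199 -0.86271944  0.10924489] (array([22.9,  0.1,  0.2]), array([-0.35,  0.01, -0.02]))
```

View pics/w4.png

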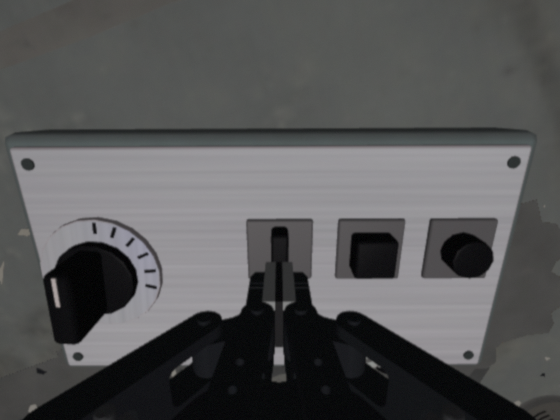

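The tip is centred over the bar cap (280,245); the other keys are up, and the knob is at rest at (95,280).

>>> drive_tool:
  series: [0, 10, 0, 0, 0, 0, 0, 0, 17, 0, 0, 0, 0, 0, 0, 23, 0, 0, 0, 0, 0, 0, 24, 0, 0, 0, 0, 0, 0, 24, 0, 0, 0, 0, 0]

```text
time: 7.85
eef_pos: [0.4967, 0.0555, 0.0583]
ee_rot: [-169.5, 89.9, 174.2]
ft_force: [-8.2, 1.2, 16.7]
gripper_width: -0.0002
```

>>> drive_tool:
  series: [0, 1, 0, 0, 0, 0, 0, 0, 1, 0, 0, 0, 0, 0, 0, -20, 0, 0, 0, 0, 0, 0, -50, 0, 0, 0, 0, 0, 0, -70, 0, 0, 0, 0, 0]

```text
time: 8.48
eef_pos: [0.4972, 0.0553, 0.1272]
ee_rot: [14.3, 90.0, -2.0]
ft_force: [-0.1, -0.6, 0.3]
gripper_width: -0.0002
```

```bash
python3 - <<'E'
from h import *
from station import *
s=state();print(s["eef_pos"],s["ft_force"],rel(s,[.482,-.056,.14],down(70)))
f=np.load("pics/w4.npz");s0=dict(eef_pos=f["pos"],ee_rot=f["rot"])
print("skirt c",wcast(f,s0,97,280,.058),"ptr",[wcast(f,s0,u,v,.089) for u,v in((55,278),(57,306))])
E
```

```text
[0.49716965 0.05532453 0.12720709] [-0.10709465 -0.58278837  0.26368537] (array([ -12.8, -111.1,   16.7]), array([ 3.71,  0.05, -0.01]))
skirt c [ 0.4817825  -0.05387546  0.058     ] ptr [array([ 0.46330571, -0.04830783,  0.089     ]), array([ 0.47789917, -0.05534904,  0.089     ])]
```

>>> drive_tool:
  series: [50, -4, -35, 5, 1, 0, 0, 50, -8, -70, 10, 2, 0, 0, 50, -12, -109, 17, 4, 0, 0, 50, -12, -109, 17, 4, 0, 0, 50, -12, -109, 17, 4, 0, 0]

```text
time: 9.1
eef_pos: [0.4824, -0.0539, 0.1378]
ee_rot: [160.4, 90.0, 140.0]
ft_force: [0.2, 0.3, -0.2]
gripper_width: 0.0428
```

```bash
python3 - <<'E'
from h import *
from station import *
s=state();f=grab_frame("wrist");im=f["frame"];cv2.imwrite("pics/w5.png",im);np.savez("pics/w5.npz",pos=s["eef_pos"],rot=s["ee_rot"],**f)
print(s["eef_pos"],head(s),s["ft_force"],s["gripper_width"])
E
```

```text
[ 0.48237168 -0.05385296  0.13782138] 69.68770153141907 [ 0.18503697  0.30272361 -0.16259316] 0.042757173407824145
```

View pics/w5.png

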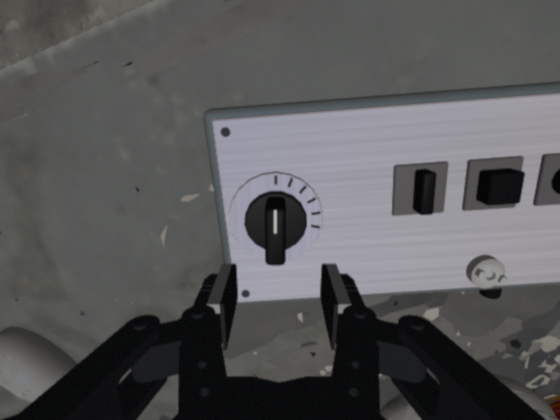

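The knob bar is upright in the picture, with its pointer at (275,209)-(275,234), skirt centre (276,221) and finger midline at about 280. So the yaw is aligned.

```bash
python3 - <<'E'
from h import *
from station import *
f=np.load("pics/w5.npz");s0=dict(eef_pos=f["pos"],ee_rot=f["rot"])
a,b=[wcast(f,s0,275,v,.089) for v in(209,234)];d=b-a;print("ptr",a,b,np.degrees(np.arctan2(d[1],d[0])))
# bar top: ends
g=cv2.cvtColor(f["frame"],cv2.COLOR_BGR2GRAY);print(g[245:270:2,275],g[225,240:312:3],g[256,258:295:2],f["mtx"][0])
k=wcast(f,s0,276,221,.058);print("skirt",k,"bar mid at far end",wcast(f,s0,275.5,256,.085))
s=state();print(rel(s,[k[0],k[1],.064],down(70)))
E
```

```text
ptr [ 0.46272894 -0.04834095  0.089     ] [ 0.47899211 -0.05443807  0.089     ] -20.5512092173388
[ 26  28  28  27  26  24  26  24  23  23 115 164 166] [159 147  34  36  36  37  36  36  28  22  30 105 146  35  26  16  35  35
  32  32  31  31  82 162] [159 159 163 147  29  23  28  26  25  23  24  21  17  43 145 156 154 159
 159] [312.40411859   0.         278.52713269]
skirt [ 0.48096995 -0.05470048  0.058     ] bar mid at far end [ 0.4959981  -0.06048625  0.085     ]
(array([73.8, -1.6, -0.8]), array([-0.27, -0.05, -0.01]))
```

>>> drive_tool:
  series: [50, 20, -1.5, -1, -0.3, 0, 0, 50, 45, -1.5, -1, -0.3, 0, 0, 50, 65, -1.5, -1, -0.3, 0, 0, 50, 75, -1.5, -1, -0.3, 0, 0, 50, 75, -1.5, -1, -0.3, 0, 0]

```text
time: 9.78
eef_pos: [0.4806, -0.0546, 0.0626]
ee_rot: [-175.6, 89.9, 164.5]
ft_force: [-0.3, -0.9, 1.2]
gripper_width: 0.0429
```

>>> drive_tool:
  series: [0, 0, 0, 0, 0, 0, 0, 0, 0, 0, 0, 0, 0, 0, 0, 0, 0, 0, 0, 0, 0, 0, 0, 0, 0, 0, 0, 0, 0, 0, 0, 0, 0, 0, 0]
  force: 50

```text
time: 10.4
eef_pos: [0.4817, -0.056, 0.0646]
ee_rot: [-26.3, 89.9, -46.3]
ft_force: [-3.4, -3.6, 4.7]
gripper_width: 0.0131
```

```bash
python3 - <<'E'
from h import *
from station import *
s=state();print(s["eef_pos"],head(s),s["ft_force"],s["torque"],s["gripper_width"],s["joints"])
E
```

```text
[ 0.48167029 -0.05601482  0.06456835] 69.95609049171469 [-3.39611182 -3.62690951  4.70198849] [-0.53541125  0.53826566 -0.23483788] 0.013122258383357874 [-1.29477741e+01 -4.32978909e+00  1.23320931e+02 -6.33502790e-02
  6.09247801e+01 -8.28731548e+01]
```

>>> drive_tool:
  series: [0, -1.5, 0, 0, 8, 0, 0, 0, -1.5, 0, 0, 17, 0, 0, 0, -1.5, 0, 0, 26, 0, 0, 0, -1.5, 0, 0, 35, 0, 0, 0, -1.5, 0, 0, 40, 0, 0]

```text
time: 11.02
eef_pos: [0.4811, -0.0566, 0.0647]
ee_rot: [-18.7, 89.8, -78.8]
ft_force: [-0.5, -7.2, -2.1]
gripper_width: 0.0132
```

```bash
python3 - <<'E'
from h import *
from station import *
s=state();print(s["eef_pos"],head(s),s["ft_force"],s["torque"],s["gripper_width"])
E
```

```text
[ 0.48113538 -0.05664747  0.0646549 ] 29.86543646513199 [-0.52329192 -7.18458189 -2.09547214] [-1.15241857 -0.03374268  0.10084156] 0.013154027229550305
```

>>> drive_tool:
  series: [0, 0, 0, 0, 6, 0, 0, 0, 0, 0, 0, 12, 0, 0, 0, 0, 0, 0, 17, 0, 0, 0, 0, 0, 0, 20, 0, 0, 0, 0, 0, 0, 20, 0, 0]

```text
time: 11.65
eef_pos: [0.4808, -0.0568, 0.0646]
ee_rot: [-17.4, 89.8, -97.4]
ft_force: [-2.1, -7.2, -1.3]
gripper_width: 0.013
```

```bash
python3 - <<'E'
from h import *
from station import *
s=state();f=grab_frame("wrist");im=f["frame"]
print(s["eef_pos"],head(s),s["ft_force"],s["torque"],s["gripper_width"])
t=grab_frame("top")["frame"][190:295,175:315];np.savez("pics/w6.npz",pos=s["eef_pos"],rot=s["ee_rot"],**f)
cv2.imwrite("pics/f.png",np.hstack([cv2.resize(im[130:400,130:430],(440,396)),cv2.resize(t,(340,396))]))
E
```

```text
[ 0.48075014 -0.05683997  0.06464533] 10.043523764116976 [-2.0957931  -7.15088666 -1.29968714] [-1.31212948  0.25655167  0.08250641] 0.012987538821517857
```

View pics/f.png

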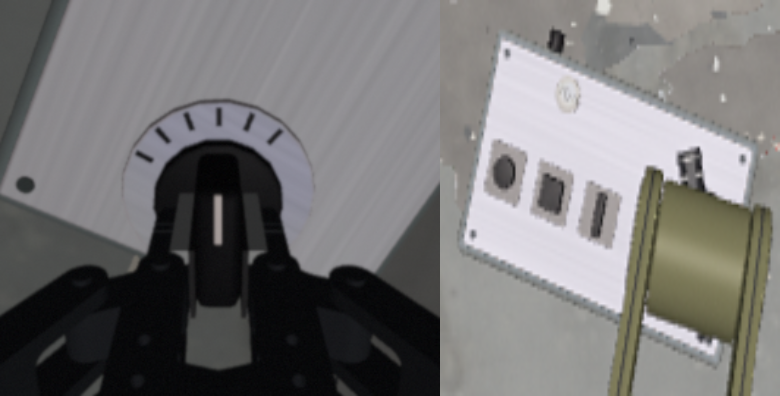

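The pointer (column 218) lies on the fourth tick (column 219), which is the third click. The keys are up and the air cap hasn't moved. I'll hold, then hand in.

>>> drive_tool:
  series: [0, 0, 0, 0, 0, 0, 0, 0, 0, 0, 0, 0, 0, 0, 0, 0, 0, 0, 0, 0, 0, 0, 0, 0, 0, 0, 0, 0, 0, 0, 0, 0, 0, 0, 0]

```text
time: 12.38
eef_pos: [0.4807, -0.0568, 0.0646]
ee_rot: [-18.1, 89.8, -98.1]
ft_force: [-2.6, -6.3, -0.9]
gripper_width: 0.0132
```

```bash
python3 - <<'E'
from h import *
from station import *
s=state();print(head(s),s["gripper_width"],s["ft_force"]);print(sign_off())
E
```

```text
10.054958082040336 0.013197899721145335 [-2.61615703 -6.30949285 -0.85883369]
the job is handed in; nothing more can be done
None
```

I pressed the round, square and bar keys one at a time. I then turned the knob clockwise about 60° and handed the job in still gripping it on the third click, at about 12.4 s; `sign_off()` gave no verdict.

- **Keys:** each press stopped at about 58.4 mm, where fully down is 58.5 mm, with 9–17 N upward on the tool. In the last top view all three keys are up and the air cap looks unmoved. I didn't measure the other loose things again, but the arm never went near them.
- **Knob:** the tool turned 59.9° between gripping and handing in. In the last wrist view the pointer lies on the fourth tick, which is the third click. The grip is set to 50 N.
- **Small disagreements:**
  - The top and wrist cameras differed by 3–5 mm on the key positions, so I used close-up wrist views.
  - As the fingers closed on the knob the tool rose about 2 mm, probably from touching the skirt. I raised the commanded height by 1.5 mm to ease this.
  - The jaws read 13.2 mm on the 14 mm wide knob bar.
  - About 6–7 N of sideways force remained on the tool while holding.

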